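# Empty a snug produce bin into the packing tray

## Task

Lift the bin of potatoes straight up out of the organiser frame, keeping it level until it is clear, then tip all four potatoes out into the cardboard tray. Set the empty bin down gently, upright and flat in the steel wash pan, let go of it, and leave the other two bins, the cucumbers and the other things on the table standing where they are.

Things in the scene. Friction and masses are not known exactly. Their poses are not given: they have to be found in the camera images.
- bin_mid (a point): the bin that holds four small potatoes: open white plastic insert bin, outside 112 mm long (its x), 74 mm wide (y), 52 mm high, 0.16 kg. This point is its centre, half-way up. z points up out of its mouth; sides and back (+x end) are upright, 3 mm thick; the -x end is for pouring. In one of the three bays, which one varies, with the same heading as the frame
- bin_lip (a point): middle of the top edge of that bin's pouring end, 56 mm to -x of and 26 mm above bin_mid. Inside, a ramp climbs from the flat floor (3 mm to -x of bin_mid) up to this edge at 42 degrees to the floor: the contents roll out over it once this end is tipped down by more than about 50 degrees, and all are out by 70
- bin_tab (a point): centre of the grip tab of that bin: a flat upright tab on the middle of its back (+x) wall, 10 mm thick (x), 40 mm wide (y), rising 40 mm above the bin's rim. This point is 20 mm above the rim, 46 mm above and 51 mm to +x of bin_mid; axes as the bin's
- bin_b_mid (a point): a second bin of the same shape and size, holding two small cucumbers; not wanted. Same point as on the first
- bin_c_mid (a point): a third bin of the same shape and size, empty; not wanted. Same point as on the first
- frame: fixed plywood organiser frame, 132 (x) x 266 (y) x 48 mm high, with three bays side by side along y (86 mm apart), each 116 x 78 mm inside: 2 mm spare all round a bin. Bay floor 6 mm above the table; a bin stands 42 mm deep in its bay. Its heading is that of the bins. Origin: centre of the underside
- tray: fixed open cardboard produce tray, 280 (x) x 220 (y) mm, walls 60 mm high and 6 mm thick, corners raised to 78 mm, floor 6 mm thick. Origin: centre of the underside, on the table. It and the pan swap places from time to time
- pan: fixed shallow steel wash pan, 190 (x) x 170 (y) mm, lip 18 mm high and 4 mm thick, floor 4 mm thick. Origin: centre of the underside, on the table
- can: food can, 66 mm across, 100 mm high, a bystander; origin at its underside
- jar: glass jar, 68 mm across, 110 mm high, a bystander; origin at its underside
- mug: white mug, 80 mm across, 90 mm high, a bystander; origin at its underside
- tape: roll of packing tape lying flat, 90 mm across, 45 mm high, a bystander; origin at its underside
- brush: brush with a wooden handle lying on the table, about 200 mm long, a bystander; origin at its underside
- cucumber0_mid (a point): centre of one of the two small cucumbers in the second bin, 61 mm long, 25 mm thick
- cucumber1_mid (a point): centre of one of the two small cucumbers in the second bin, 61 mm long, 25 mm thick
- potato0_mid (a point): centre of one of the four loose potatoes in the bin, each about 30 mm across, 30 g
- potato1_mid (a point): centre of one of the four loose potatoes in the bin, each about 30 mm across, 30 g
- potato2_mid (a point): centre of one of the four loose potatoes in the bin, each about 30 mm across, 30 g
- potato3_mid (a point): centre of one of the four loose potatoes in the bin, each about 30 mm across, 30 g

How it is judged:
By the outcome, as a careful person would: the job done as asked, in the order asked, and still so for the second after the job is handed in, with the robot touching nothing.
It also fails if it takes over 61 s, if anything falls off the work surface, if the arm or the gripper's body presses on something with over 40 N, if the wrist force passes 120 N, or if a joint passes its speed limit or range.

## Robot

A 6-joint arm with a two-finger parallel gripper is mounted at the origin on the work surface. World frame = base frame: x ahead of the robot, y to its left, z up, the work surface at z = 0. Lengths are in m, angles in rad, forces in N, time in s.
With the tool pointing down it reaches from about 0.375 to 0.825 m from the base axis. Payload 5.5 kg.
Tool frame: the origin (TCP) lies midway between the tips of the shut fingers; the grasp point (between the pads) lies 19 mm behind it; z points along the fingers, x is the direction in which the jaws open and shut, and the axes are right-handed (so a half turn about z gives the same grasp; the last joint's range is limited). The gripper opens to 85 mm and grips with 20 to 120 N. Pads are 22 mm wide; open, the fingers measure 114 mm over their backs; the gripper's body (76 mm by 85 mm) begins 54 mm behind the grasp point. The pads swing forward as they close: fully open they stand 13 mm farther back than shut.
Start: joints at [1.201, 0.314, -0.047, 1.21, 0, 1.571], TCP at [0.217, 0.559, 0.231] pointing down, gripper open.
Joint ranges: [-2.67, 2.67], [-0.69, 1.73], [-1.03, 1.25], [-2.08, 2.16], [-1.42, 1.45], [-3.14, 3.14]. Speed limits (rad/s): [2.39, 2.39, 3.01, 3.14, 3.14, 3.14].

## Interface

Orientations are given as a unit quaternion [w, x, y, z].
In Python, from workcell import r, eyes gives the robot as it stands.
- The arm moves only by the tool drive_tool, never from a script. Its arguments are lists of equal length, an entry for each row: "travel": the shift along the world's x, y, z in m, a list of three; "rotation": the turn, a rotation vector about the world's x, y, z in degrees, a list of three. A call has 1 to 20 rows; each row is the pose to reach, as a shift and turn from the pose commanded when the call began; what a row does not reach only later rows make up. A row lasts 1/8 s, in which the tool goes at most 62.5 mm and 10.7 degrees, less where a joint would pass 70% of its speed; a pose out of reach is approached as far as the arm can. A call with a gripper value outside its range is refused whole. "grip" is the closure in counts, from 0 (fully open) to 255 (shut), set as the call begins (left out, the last holds). The fingers move at their own pace and stop on an object; "newtons" is the grip in N (left out, the last holds). Time passes only in rows, so rows that repeat a pose let the fingers close. It gives the time, the measured TCP pose, the force and the opening at its end, in the units of the state.
- r.state(): the state, without advancing time (a new reading comes with each control period).
- eyes.get_image(name): name is "side" or "top" or "wrist"; returns a dict with "img" (420x560x3 uint8, red, green, blue), "intrinsics" (3x3 intrinsics, pixels), "dist" ([k1, k2, p1, p2, k3] as OpenCV has them; the pictures are not rectified), "R" (3x3) and "t" (3): a world point X has camera coordinates R X + t. Camera axes: x right, y down, z forward; pixel columns grow to the right and rows downward; lengths in m; the calibration is good to about 2 mm. A picture is of the moment at which its call begins. There is no depth.
- r.finish_job(): hands the job in, once; it reports no verdict.
Trained networks look in the newest picture that a camera, given by its name, has taken for a name from the list of things; names that differ only in an ending like _2 or _b are one class to them, and where a whole thing is asked for, a point or a joint stands for the part that bears it (a point fixed in the world has none). Each returns a list of dicts, best first, with "confidence" (0 to 1); they miss things now and then, are a little off and sometimes report something else, mostly with a low value. They report only what shows in the picture. A call takes as long as a camera call.
- eyes.recognise(query, camera): "bbox" ([centre column, centre row, width, height] in pixels, round what is visible of it).
- eyes.trace(query, camera): "pixels" (420x560 bool, what is visible of it) and "bbox" ([centre column, centre row, width, height] in pixels, round what is visible of it).
- eyes.mark_of(query, camera): "xy" ([column, row] in pixels: a listed point, or the origin of a listed thing).
The state is a dict: "time_s": time; "q": joint angles; "qd": joint speeds; "joint_efforts": joint torques, N m; "position": TCP position; "tcp_rot": TCP orientation; "ft_force": force on the tool from outside, world axes, zero at the start; "moment": the same for the moment, N m; "opening": finger opening in m.
Only numpy, scipy, OpenCV 4.12 (cv2) and the standard library are available. Lean on these libraries where they do the work, as an engineer would, in place of code of your own. Each camera call takes 0.05 s, during which the arm holds its last target.

## Working session

There is one attempt and no reset: what is moved stays moved. The work goes in short steps, Python scripts to look and compute and a tool call to move; the robot and the scene stay as the last step left them, time stands still between calls to the robot, and variables do not carry over. Pictures are saved under pics/ and viewed, and the job is handed in when it is done.

Besides the shell and the picture viewer there is one more tool, called after "Call:" by a JSON object that holds its "fn" and its "kwargs", one argument or row to a line. drive_tool: Moves the arm, as the interface text tells. Its arguments: {"type":"object","properties":{"travel":{"type":"array","items":{"type":"array","items":{"type":"number"}}},"rotation":{"type":"array","items":{"type":"array","items":{"type":"number"}}},"grip":{"type":"number"},"newtons":{"type":"number"}},"required":["travel","rotation"]}

```bash
ls; mkdir -p pics; python3 - <<'E'
from workcell import r, eyes
import cv2
print(r.state())
for n in ["side","top","wrist"]:
    d=eyes.get_image(n)
    cv2.imwrite(f"pics/{n}0.png",d["img"][:,:,::-1])
    print(n,d["intrinsics"],d["dist"],d["R"],d["t"])
E
```

```text
pics
{'time_s': 0.0, 'q': array([ 1.20097589e+00,  3.14245844e-01, -4.80538426e-02,  1.21018817e+00,
        5.76846599e-06,  1.57080039e+00]), 'qd': array([-1.14837961e-03,  1.31383829e-03, -1.70654589e-03,  5.37039774e-05,
        2.27259694e-04,  1.44659595e-03]), 'joint_efforts': array([-9.87952881e-04, -5.39596331e+01,  3.39745939e+01,  1.94951630e-02,
       -1.74617730e-04, -2.82983317e-07]), 'position': array([0.21666416, 0.55891273, 0.23043374]), 'tcp_rot': array([ 4.75518166e-04,  8.25060855e-01,  5.65043246e-01, -6.99437112e-04]), 'ft_force': array([ 0.04064681,  0.1203136 , -0.09053729]), 'moment': array([ 0.0407734 , -0.00772466,  0.00677928]), 'opening': 0.08538910629496152}
side [[424.07455455   0.         280.73876722]
 [  0.         424.07455455 218.15272466]
 [  0.           0.           1.        ]] [-0.05471044  0.          0.          0.          0.        ] [[-0.9403091  -0.34030633 -0.00322447]
 [-0.25573839  0.71282505 -0.65305308]
 [ 0.22453658 -0.61324713 -0.75730527]] [0.58316433 0.19326776 0.95976287]
top [[471.99884522   0.         277.89438994]
 [  0.         471.99884522 207.47462049]
 [  0.           0.           1.        ]] [-0.10823159  0.          0.          0.          0.        ] [[ 0.00807462 -0.99995716 -0.00452571]
 [-0.98959994 -0.00734079 -0.14365954]
 [ 0.14362016  0.00563864 -0.98961682]] [0.03523301 0.60402061 1.15979937]
wrist [[365.90817735   0.         273.5191253 ]
 [  0.         365.90817735 202.75669571]
 [  0.           0.           1.        ]] [-0.04755812  0.          0.          0.          0.        ] [[ 0.36175605  0.9322717  -0.00142906]
 [ 0.88231601 -0.34187554  0.3234804 ]
 [ 0.30108306 -0.11828188 -0.94623379]] [-0.60015407 -0.04181898  0.38197192]
```

View pics/top0.png

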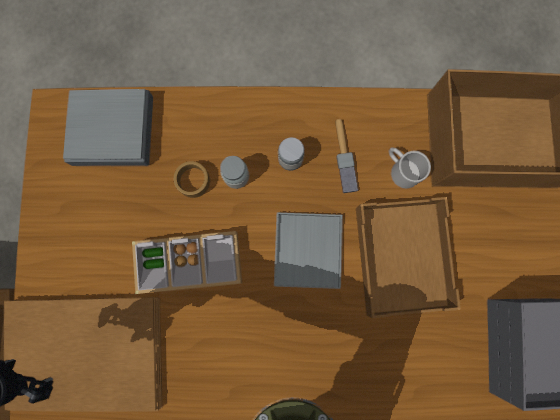

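View pics/side0.png

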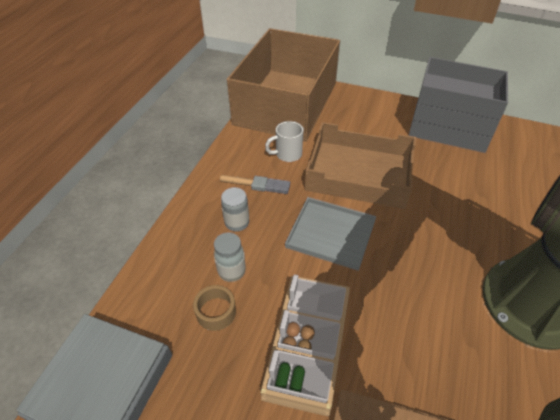

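The top view shows the potatoes in the middle bay (~185,255), cucumbers to the left (152,260) and the empty bin to the right (220,258). The tabs are on the far side. The pan is at (310,250), the tray at (407,255), and the jar, can and tape are beyond the frame. Next I'll localise them.

```bash
cat > h.py <<'E'
import numpy as np, cv2
from workcell import r, eyes
def cam(n):
    d=eyes.get_image(n); return d
def ray(d,px):
    p=cv2.undistortPoints(np.array([[px]],float),d["intrinsics"],np.array(d["dist"]))[0,0]
    R=np.array(d["R"]);t=np.array(d["t"])
    return -R.T@t, R.T@np.array([p[0],p[1],1.])
def atz(d,px,z):
    o,v=ray(d,px); return o+v*(z-o[2])/v[2]
def tri(ds,pxs):
    A=np.zeros((3,3));b=np.zeros(3);L=[ray(d,p) for d,p in zip(ds,pxs)]
    for o,v in L:
        v=v/np.linalg.norm(v);M=np.eye(3)-np.outer(v,v);A+=M;b+=M@o
    X=np.linalg.solve(A,b)
    res=[np.linalg.norm(np.cross(X-o,v/np.linalg.norm(v))) for o,v in L]
    return X,res
def proj(d,X):
    X=np.atleast_2d(X).astype(float)
    rv,_=cv2.Rodrigues(np.array(d["R"]))
    return cv2.projectPoints(X,rv,np.array(d["t"]),d["intrinsics"],np.array(d["dist"]))[0][:,0]
E
python3 - <<'E'
from h import *
np.set_printoptions(precision=4,suppress=True)
T=cam("top");S=cam("side")
for n in ["bin_mid","bin_lip","bin_tab","bin_b_mid","bin_c_mid","frame","tray","pan","can","jar","mug","tape","brush","potato0_mid","cucumber0_mid"]:
    a=eyes.mark_of(n,"top");b=eyes.mark_of(n,"side")
    print(n,[(np.round(x["xy"],1),round(x["confidence"],2)) for x in a[:4]],[(np.round(x["xy"],1),round(x["confidence"],2)) for x in b[:4]])
    if a and b: 
        X,res=tri([T,S],[a[0]["xy"],b[0]["xy"]]);print("   ",X,np.round(res,4))
print(r.state()["time_s"])
E
```

```text
bin_mid [(array([185.7, 260.6]), 0.68), (array([192. , 260.4]), 0.31)] [(array([304.4, 336.8]), 0.78), (array([297.2, 375.8]), 0.18)]
    [0.468  0.2733 0.0361] [0.0013 0.0013]
bin_lip [(array([185.5, 284.8]), 0.91)] [(array([336.1, 337.6]), 0.72), (array([360.2, 174.1]), 0.54)]
    [0.4063 0.2663 0.0634] [0. 0.]
bin_tab [(array([184.3, 241.8]), 0.92), (array([190.2, 260. ]), 0.44), (array([405.5, 172.4]), 0.4)] [(array([282.3, 323.1]), 0.9)]
    [0.5151 0.2729 0.0645] [0.0026 0.0026]
bin_b_mid [(array([153. , 266.5]), 0.83)] [(array([299.9, 382.9]), 0.65)]
    [0.4501 0.3612 0.0195] [0.0007 0.0007]
bin_c_mid [(array([222.8, 256.5]), 0.68)] [(array([314.7, 301.5]), 0.86), (array([334.4, 339.9]), 0.55)]
    [0.4768 0.18   0.0232] [0.0019 0.0019]
frame [(array([190.3, 258.4]), 0.62)] [(array([305.9, 346.2]), 0.87)]
    [ 0.4695  0.2705 -0.0136] [0.0047 0.0047]
tray [(array([404.8, 257.8]), 0.9)] [(array([360.9, 172.8]), 0.94), (array([215.8, 314.8]), 0.48)]
    [ 0.4771 -0.296  -0.0074] [0.0023 0.0023]
pan [(array([307.8, 250.5]), 0.88)] [(array([329.6, 235.7]), 0.83), (array([236.5, 2
[... 386 characters left out ...]
0.0078] [0.0065 0.0065]
mug [(array([406.5, 172.9]), 0.84), (array([193.6, 260.9]), 0.46)] [(array([291.1, 154.1]), 0.59)]
    [ 0.7034 -0.3087 -0.01  ] [0.0055 0.0055]
tape [(array([191. , 182.2]), 0.58)] [(array([218.3, 310.9]), 0.79), (array([290.6, 342.8]), 0.35)]
    [0.6716 0.27   0.0144] [0.0023 0.0023]
brush [(array([346.7, 158.6]), 0.88), (array([189.1, 261. ]), 0.44)] [(array([239.8, 221.9]), 0.63)]
    [ 0.8181 -0.1755 -0.2394] [0.013 0.013]
potato0_mid [(array([178.4, 247.4]), 0.52)] [(array([290.7, 343.1]), 0.6)]
    [0.4963 0.2937 0.0302] [0.0041 0.0041]
cucumber0_mid [(array([150.2, 249.2]), 0.73)] [(array([280.6, 377.2]), 0.79)]
    [0.4912 0.3671 0.0297] [0.0036 0.0036]
1.75
```

```bash
python3 - <<'E'
import cv2
a=cv2.imread("pics/top0.png")[215:310,120:260]; cv2.imwrite("pics/topcrop.png",cv2.resize(a,None,fx=5,fy=5,interpolation=cv2.INTER_CUBIC))
a=cv2.imread("pics/side0.png")[265:415,250:360]; cv2.imwrite("pics/sidecrop.png",cv2.resize(a,None,fx=4,fy=4,interpolation=cv2.INTER_CUBIC))
E
```

```text
(no output)
```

View pics/topcrop.png

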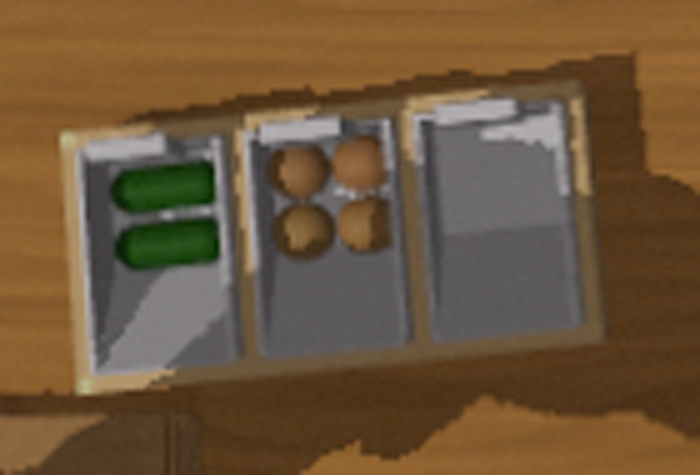

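View pics/sidecrop.png

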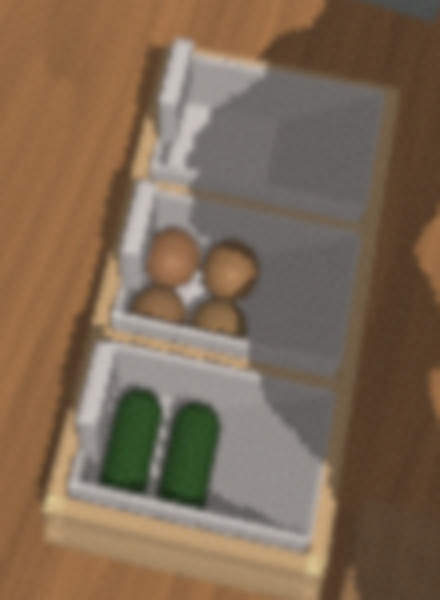

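View pics/wrist0.png

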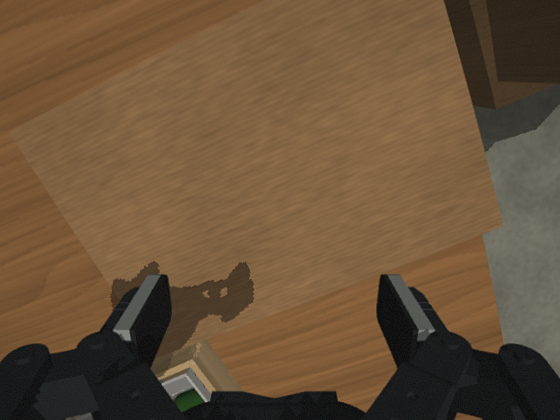

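```bash
python3 - <<'E'
from h import *
np.set_printoptions(precision=4,suppress=True)
T=cam("top")
c=np.array([[65,135],[583,82],[605,340],[80,390]])/5+[120,215]
P=np.array([atz(T,p,0.048) for p in c]);print(P)
print("centre",P.mean(0)); 
for a,b in((0,1),(3,2)): v=P[a]-P[b];print("yaw from y",np.degrees(np.arctan2(-v[0],v[1])),np.linalg.norm(v))
for a,b in((0,3),(1,2)): v=P[a]-P[b];print("yaw from x",np.degrees(np.arctan2(v[1],v[0])),np.linalg.norm(v))
E
```

```text
[[0.5116 0.4079 0.048 ]
 [0.5413 0.1437 0.048 ]
 [0.4122 0.1303 0.048 ]
 [0.3833 0.3946 0.048 ]]
centre [0.4621 0.2691 0.048 ]
yaw from y 6.41077385290659 0.2659120765805275
yaw from y 6.237502976395633 0.2658957368331377
yaw from x 5.9317750951593595 0.12892492995222596
yaw from x 5.926990773569406 0.12972915571679794
```

Call:
{"fn": "drive_tool", "kwargs": {
  "travel": [
    [0.03, -0.03, 0.01],
    [0.06, -0.06, 0.02],
    [0.09, -0.09, 0.03],
    [0.12, -0.12, 0.03],
    [0.15, -0.15, 0.03],
    [0.18, -0.18, 0.03],
    [0.21, -0.21, 0.03],
    [0.24, -0.24, 0.03],
    [0.27, -0.265, 0.03],
    [0.29, -0.284, 0.03],
    [0.295, -0.284, 0.03],
    [0.295, -0.284, 0.03]
  ],
  "rotation": [
    [0, 0, -6],
    [0, 0, -12],
    [0, 0, -18],
    [0, 0, -24],
    [0, 0, -30],
    [0, 0, -36],
    [0, 0, -42],
    [0, 0, -48],
    [0, 0, -54],
    [0, 0, -60],
    [0, 0, -62.6],
    [0, 0, -62.6]
  ],
  "grip": 0,
  "newtons": 50
}}

```text
time_s: 3.3
position: [0.5122, 0.2751, 0.2611]
tcp_rot: [-0.0, 0.999, 0.054, -0.0]
ft_force: [-0.2, 0.5, -0.6]
opening: 0.0854
```

```bash
python3 - <<'E'
from h import *
np.set_printoptions(precision=4,suppress=True)
W=cam("wrist");S=cam("side")
cv2.imwrite("pics/w1.png",W["img"][:,:,::-1])
s=r.state();print(s["time_s"],s["q"],s["position"],s["tcp_rot"])
for z in (0.078,0.098):
    a=eyes.mark_of("bin_tab","wrist"); print([(x["xy"],x["confidence"],atz(W,x["xy"],z)) for x in a])
E
```

```text
3.4 [ 0.494   0.2682 -0.0399  1.2629  0.0001  1.9553] [0.5116 0.2756 0.2613] [-0.      0.9985  0.0547 -0.0001]
[([277.0, 167.1], 0.95, array([0.5147, 0.2826, 0.078 ]))]
[([277.0, 167.1], 0.95, array([0.514 , 0.2873, 0.098 ]))]
```

View pics/w1.png

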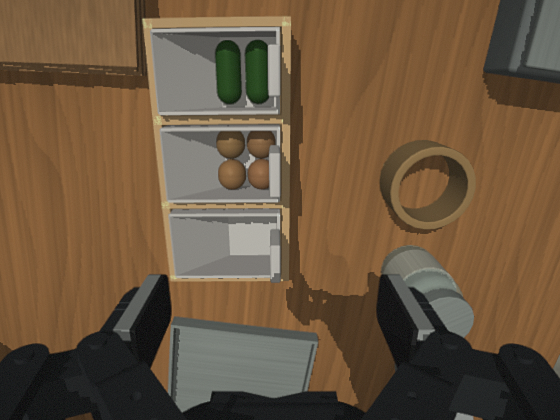

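```bash
python3 - <<'E'
import cv2
a=cv2.imread("pics/w1.png")[5:295,130:310]; cv2.imwrite("pics/w1c.png",cv2.resize(a,None,fx=2,fy=2,interpolation=cv2.INTER_CUBIC))
a=cv2.imread("pics/w1.png")[110:220,150:300]; cv2.imwrite("pics/w1d.png",cv2.resize(a,None,fx=5,fy=5,interpolation=cv2.INTER_CUBIC))
E
```

```text
(no output)
```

View pics/w1c.png

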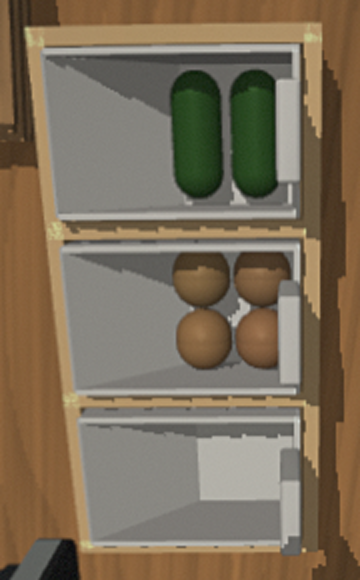

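View pics/w1d.png

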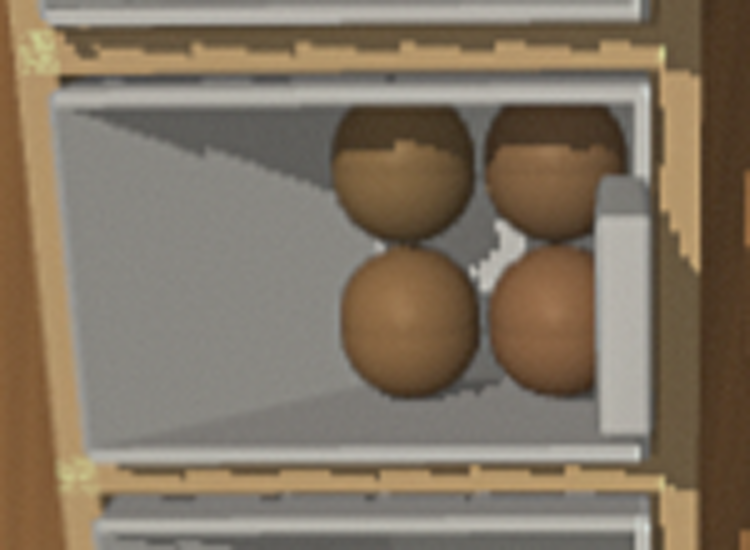

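```bash
python3 - <<'E'
from h import *
np.set_printoptions(precision=4,suppress=True)
W=cam("wrist");T=cam("top")
print("tabtop c",atz(W,[274.8,174.8],.098), "w",atz(W,[274.8,110+42.6],.098),atz(W,[274.8,110+87],.098))
print("rim", [atz(W,np.array(p)/5+[150,110],.058) for p in ([55,95],[650,80],[650,455],[92,455])])
P=np.array([atz(W,p,.048) for p in ([143.5,19],[290.5,17],[290,279],[172.5,280])]);print(P,P.mean(0))
v=P[0]-P[3]
print(-W["R"].T@W["t"])
# overlay model with top hypothesis onto all
def model(cx,cy,yaw):
    c,s=np.cos(yaw),np.sin(yaw);L=[]
    for x,y,z in [(-.056,.037,.058),(.056,.037,.058),(.056,-.037,.058),(-.056,-.037,.058),(.046,.02,.098),(.056,.02,.098),(.056,-.02,.098),(.046,-.02,.098),(.066,.133,.048),(.066,-.133,.048),(-.066,-.133,.048),(-.066,.133,.048)]:
        L.append([cx+c*x-s*y,cy+s*x+c*y,z])
    return np.array(L)
S=cam("side")
M=model(.4621,.2691,np.radians(6.2))
for n,d,o,f,w,h in(("wrist",W,(130,0),3,190,290),("top",T,(120,215),5,140,95),("side",S,(250,265),4,110,150)):
    im=d["img"][:,:,::-1].copy()
    im=cv2.resize(im[o[1]:o[1]+h,o[0]:o[0]+w],None,fx=f,fy=f,interpolation=cv2.INTER_CUBIC)
    for q in proj(d,M):
        c=(q-np.array(o)+.5)*f
        cv2.circle(im,tuple(int(v) for v in c),3,(0,0,255),-1)
    if n=="wrist": im=cv2.resize(im,None,fx=.69,fy=.69)
    cv2.imwrite(f"pics/ov_{n}.png",im)
E
```

```text
tabtop c [0.5121 0.2809 0.098 ] w [0.5099 0.3002 0.098 ] [0.5143 0.2609 0.098 ]
rim [array([0.4017, 0.3033, 0.058 ]), array([0.513, 0.318, 0.058]), array([0.5215, 0.2444, 0.058 ]), array([0.4101, 0.2322, 0.058 ])]
[[0.3811 0.3984 0.048 ]
 [0.5116 0.4134 0.048 ]
 [0.5436 0.1513 0.048 ]
 [0.4133 0.1354 0.048 ]] [0.4624 0.2746 0.048 ]
[0.5024 0.3597 0.4049]
```

View pics/ov_wrist.png

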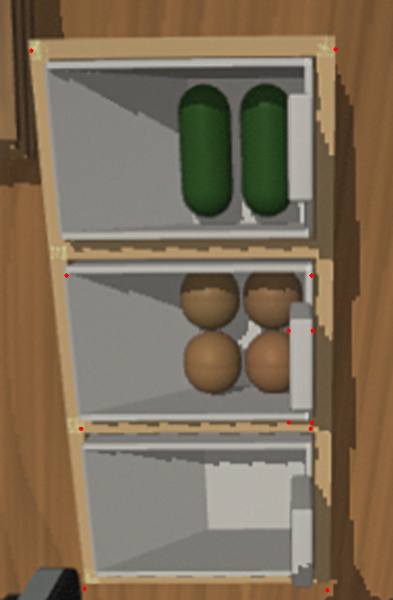

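View pics/ov_top.png

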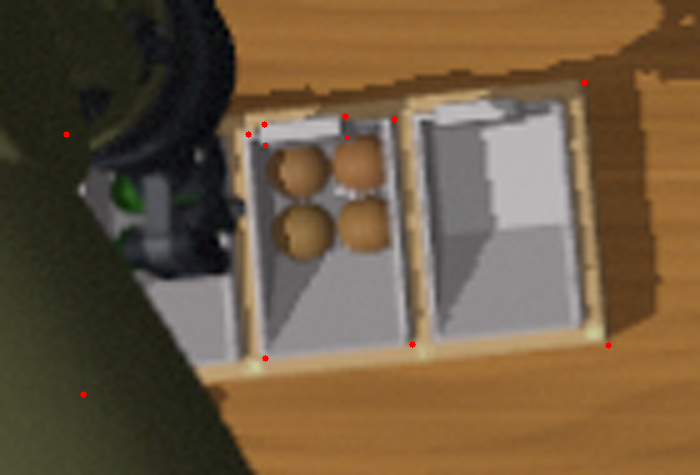

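View pics/ov_side.png

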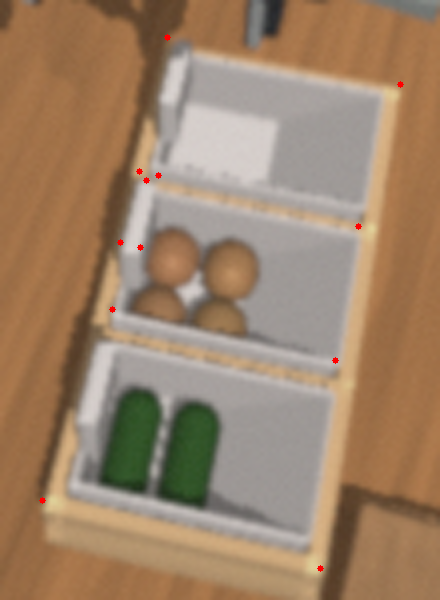

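Call:
{"fn": "drive_tool", "kwargs": {
  "travel": [
    [0.001, 0.002, -0.03],
    [0.001, 0.002, -0.06],
    [0.001, 0.002, -0.09],
    [0.001, 0.002, -0.115],
    [0.001, 0.002, -0.14],
    [0.001, 0.002, -0.16],
    [0.001, 0.002, -0.18],
    [0.001, 0.002, -0.19],
    [0.001, 0.002, -0.199],
    [0.001, 0.002, -0.199]
  ],
  "rotation": [
    [0, 0, 0],
    [0, 0, 0],
    [0, 0, 0],
    [0, 0, 0],
    [0, 0, 0],
    [0, 0, 0],
    [0, 0, 0],
    [0, 0, 0],
    [0, 0, 0],
    [0, 0, 0]
  ]
}}

```text
time_s: 4.9
position: [0.5126, 0.2774, 0.062]
tcp_rot: [0.0, 0.999, 0.054, -0.0]
ft_force: [0.2, -0.0, -0.2]
opening: 0.0852
```

```bash
python3 - <<'E'
from h import *
np.set_printoptions(precision=4,suppress=True)
W=cam("wrist");S=cam("side")
a=W["img"][:,:,::-1];b=S["img"][230:400,220:360,::-1]
b=cv2.resize(b,None,fx=2.5,fy=2.5)[:420]
cv2.imwrite("pics/w2.png",a);cv2.imwrite("pics/s2.png",b)
s=r.state();print(s["time_s"],s["q"],s["position"],s["tcp_rot"],s["ft_force"])
E
```

```text
5.0 [ 0.4959  0.4015 -0.3274  0.8412  0.      1.9582] [0.5132 0.2776 0.0628] [-0.0002  0.9985  0.0542  0.0003] [-0.4698 -0.2424 -0.4445]
```

View pics/w2.png

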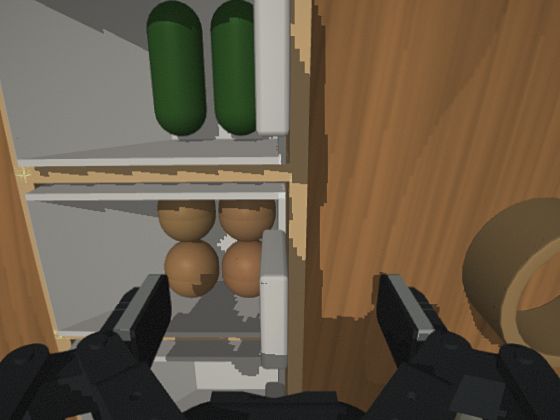

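View pics/s2.png

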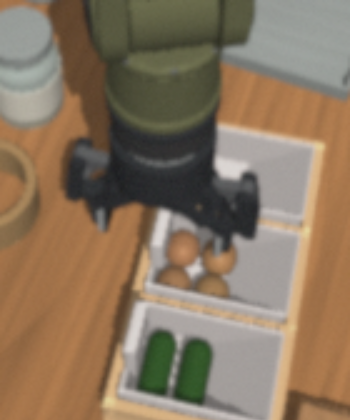

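```bash
python3 - <<'E'
from h import *
np.set_printoptions(precision=1,suppress=True)
W=cam("wrist")
y=np.radians(6.4);c,s=np.cos(y),np.sin(y)
for ty in(.2746,.2775,.281):
  P=[[.5126-s*v,ty+c*v,z] for v,z in((.02,.058),(.02,.098),(-.02,.098))]
  print(ty,proj(W,np.array(P)).tolist())
# fingers in grasp plane
print(proj(W,np.array([[.5132-.0425,.2776-.005,.081],[.5132+.0425,.2776+.005,.081],[.5132-.0425,.2776-.005,.070],[.5132+.0425,.2776+.005,.070]])))
a=cv2.resize(W["img"][220:400,100:440,::-1],None,fx=2.3,fy=2.3);cv2.imwrite("pics/w2c.png",a)
E
```

```text
0.2746 [[270.962236946599, 238.43231885218052], [270.2572650784771, 287.11872129653784], [270.9669040076112, 378.23307293484885]]
0.2775 [[271.6566577213407, 232.45737530468958], [271.15662452762655, 279.7241373173661], [271.77819811027473, 372.3248461172641]]
0.281 [[272.50580835919556, 225.15062384677293], [272.26142795477125, 270.6372038899108], [272.77395423738733, 365.06720508325293]]
[[166.9 301.7]
 [379.7 300. ]
 [173.8 287. ]
 [372.8 285.4]]
```

View pics/w2c.png

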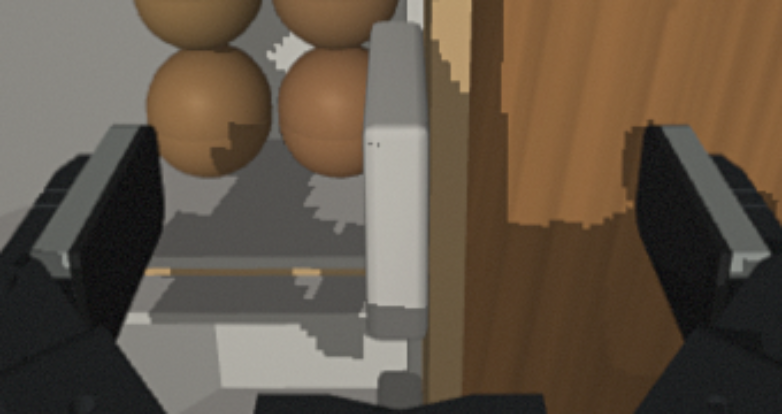

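Call:
{"fn": "drive_tool", "kwargs": {
  "travel": [
    [0, 0.001, 0],
    [0, 0.001, 0],
    [0, 0.001, 0],
    [0, 0.001, 0],
    [0, 0.001, 0],
    [0, 0.001, 0],
    [0, 0.001, 0],
    [0, 0.001, 0],
    [0, 0.001, 0],
    [0, 0.001, 0]
  ],
  "rotation": [
    [0, 0, 0],
    [0, 0, 0],
    [0, 0, 0],
    [0, 0, 0],
    [0, 0, 0],
    [0, 0, 0],
    [0, 0, 0],
    [0, 0, 0],
    [0, 0, 0],
    [0, 0, 0]
  ],
  "grip": 255,
  "newtons": 60
}}

```text
time_s: 6.3
position: [0.5129, 0.2785, 0.0624]
tcp_rot: [-0.0, 0.999, 0.054, 0.0]
ft_force: [-0.7, -0.0, 4.1]
opening: 0.0093
```

Call:
{"fn": "drive_tool", "kwargs": {
  "travel": [
    [0, 0, 0.004],
    [0, 0, 0.01],
    [0, 0, 0.018],
    [0, 0, 0.026],
    [0, 0, 0.035],
    [0, 0, 0.045],
    [0, 0, 0.055],
    [0, 0, 0.065],
    [0, 0, 0.075],
    [0, 0, 0.09],
    [0, 0, 0.105],
    [0, 0, 0.12],
    [0, 0, 0.13],
    [0, 0, 0.13]
  ],
  "rotation": [
    [0, 0, 0],
    [0, 0, 0],
    [0, 0, 0],
    [0, 0, 0],
    [0, 0, 0],
    [0, 0, 0],
    [0, 0, 0],
    [0, 0, 0],
    [0, 0, 0],
    [0, 0, 0],
    [0, 0, 0],
    [0, 0, 0],
    [0, 0, 0],
    [0, 0, 0]
  ]
}}

```text
time_s: 8.05
position: [0.5135, 0.2788, 0.1933]
tcp_rot: [-0.0, 0.999, 0.054, 0.001]
ft_force: [0.6, 0.6, -3.3]
opening: 0.0092
```

```bash
python3 - <<'E'
from h import *
np.set_printoptions(precision=4,suppress=True)
W=cam("wrist");S=cam("side");T=cam("top")
cv2.imwrite("pics/w3.png",W["img"][:,:,::-1]);cv2.imwrite("pics/s3.png",S["img"][:,:,::-1])
s=r.state();print(s["time_s"],s["q"],s["position"],s["tcp_rot"],s["ft_force"],s["moment"])
for n in ("tray","pan"):
  for d,nm in((T,"top"),(S,"side")):
    for x in eyes.mark_of(n,nm)[:1]: print(n,nm,x["xy"],x["confidence"],atz(d,x["xy"],0))
E
```

```text
8.2 [ 0.4974  0.3008 -0.1555  1.1155 -0.      1.9597] [0.5125 0.2782 0.1917] [ 0.0002  0.9985  0.0542 -0.0005] [-0.6654 -0.2869 -2.7582] [ 0.0227 -0.071  -0.0165]
tray top [401.4, 258.2] 0.66 [ 0.4781 -0.2848  0.    ]
tray side [359.9, 170.3] 0.75 [ 0.4791 -0.2976  0.    ]
pan top [310.1, 248.1] 0.61 [ 0.5034 -0.0449  0.    ]
pan side [330.3, 235.0] 0.73 [ 0.4962 -0.0323 -0.    ]
```

View pics/w3.png

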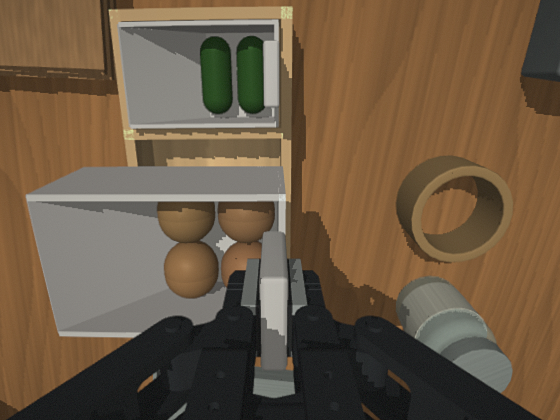

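View pics/s3.png

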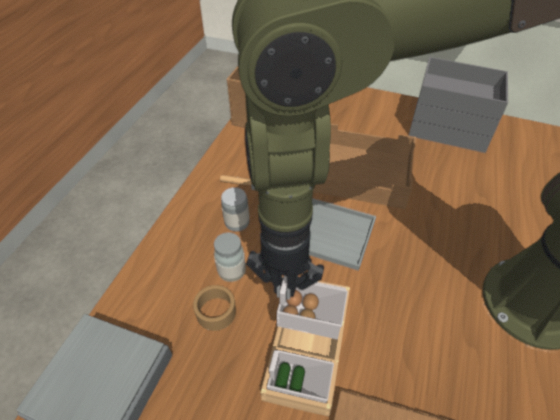

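```bash
python3 - <<'E'
import cv2
a=cv2.imread("pics/top0.png")[190:325,265:470]; cv2.imwrite("pics/tp.png",cv2.resize(a,None,fx=3.8,fy=3.8,interpolation=cv2.INTER_CUBIC))
E
```

```text
(no output)
```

View pics/tp.png

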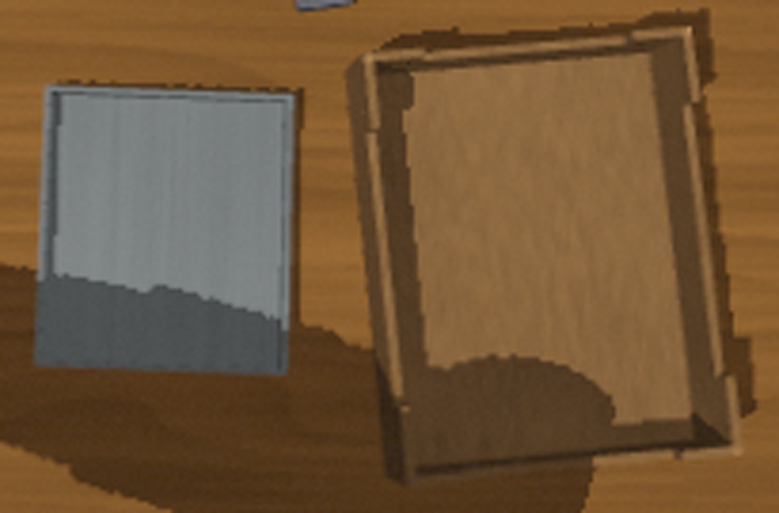

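```bash
python3 - <<'E'
from h import *
np.set_printoptions(precision=4,suppress=True)
T=cam("top")
def fit(c,z,lx,ly):
    P=np.array([atz(T,np.array(p)/3.8+[265,190],z) for p in c])
    M=np.array([[lx/2,ly/2],[lx/2,-ly/2],[-lx/2,-ly/2],[-lx/2,ly/2]])
    c0=P[:,:2].mean(0);H=M.T@(P[:,:2]-c0);a=np.arctan2(H[0,1]-H[1,0],H[0,0]+H[1,1])
    R=np.array([[np.cos(a),-np.sin(a)],[np.sin(a),np.cos(a)]])
    print(c0,np.degrees(a),"res",(P[:,:2]-c0-M@R.T))
fit([(46,87),(300,95),(288,375),(35,366)],.018,.19,.17)
fit([(362,58),(690,28),(740,455),(400,485)],.078,.28,.22)
E
```

```text
[ 0.4964 -0.0411] -1.99660510940146 res [[-0.0011  0.0015]
 [ 0.0006 -0.0027]
 [ 0.0007  0.0006]
 [-0.0002  0.0007]]
[ 0.4784 -0.2857] 4.7635162625124705 res [[-0.003  -0.0004]
 [ 0.0005 -0.0008]
 [ 0.0009 -0.0008]
 [ 0.0016  0.002 ]]
```

Call:
{"fn": "drive_tool", "kwargs": {
  "travel": [
    [0.001, -0.01, 0],
    [0.004, -0.03, 0],
    [0.008, -0.06, 0],
    [0.012, -0.1, 0],
    [0.018, -0.145, 0],
    [0.024, -0.19, 0],
    [0.029, -0.235, 0],
    [0.035, -0.28, 0],
    [0.041, -0.325, 0],
    [0.046, -0.37, 0],
    [0.052, -0.415, 0],
    [0.057, -0.46, 0],
    [0.063, -0.505, 0],
    [0.068, -0.545, 0],
    [0.072, -0.58, 0],
    [0.075, -0.605, 0],
    [0.078, -0.622, 0],
    [0.079, -0.632, 0],
    [0.079, -0.634, 0],
    [0.079, -0.634, 0]
  ],
  "rotation": [
    [0, 0, -0.6],
    [0, 0, -1.8],
    [0, 0, -3.5],
    [0, 0, -6],
    [0, 0, -8.5],
    [0, 0, -11],
    [0, 0, -13.8],
    [0, 0, -16.5],
    [0, 0, -19],
    [0, 0, -21.8],
    [0, 0, -24.4],
    [0, 0, -27],
    [0, 0, -29.7],
    [0, 0, -32],
    [0, 0, -34],
    [0, 0, -35.6],
    [0, 0, -36.6],
    [0, 0, -37.2],
    [0, 0, -37.3],
    [0, 0, -37.3]
  ]
}}

```text
time_s: 10.95
position: [0.5918, -0.3549, 0.1923]
tcp_rot: [-0.0, 0.964, -0.268, -0.0]
ft_force: [0.4, 0.2, -3.2]
opening: 0.0091
```

```bash
python3 - <<'E'
from h import *
np.set_printoptions(precision=4,suppress=True)
W=cam("wrist");S=cam("side");T=cam("top")
cv2.imwrite("pics/w4.png",W["img"][:,:,::-1]);cv2.imwrite("pics/t4.png",T["img"][:,:,::-1])
s=r.state();print(s["time_s"],s["q"],s["position"],s["tcp_rot"],s["ft_force"],s["opening"])
print(np.hypot(*s["position"][:2]),np.degrees(np.arctan2(s["position"][1],s["position"][0])))
Q=np.array([[1.20097589,.314245844,-.0480538426,.5995,.2304],[.494,.2682,-.0399,.5811,.2613],[.4959,.4015,-.3274,.5835,.0628],[.4974,.3008,-.1555,np.hypot(.5125,.2782),.1917],[0,s["q"][1],s["q"][2],np.hypot(*s["position"][:2]),s["position"][2]]])
A=[];b=[]
for _,q2,q3,rr,z in Q:
    a=q2;c=q2-q3
    A.append([1,0,np.sin(a),np.cos(a),np.sin(c),np.cos(c)]);b.append(rr)
    A.append([0,1,np.cos(a),-np.sin(a),np.cos(c),-np.sin(c)]);b.append(z)
x,res,rk,sv=np.linalg.lstsq(np.array(A),np.array(b),rcond=None);print(x,res,sv)
E
```

```text
11.1 [-0.54    0.5021  0.1417  1.2105  0.0002  1.5724] [ 0.592  -0.3548  0.1925] [-0.0001  0.9636 -0.2675  0.    ] [-0.4864 -0.0952 -2.0027] 0.009468544663671665
0.6901419417022222 -30.933031677167513
[-0.     -0.1833  0.5231 -0.0006  0.0771  0.4401] [0.] [3.8615 3.8615 0.2665 0.2665 0.1336 0.1336]
```

View pics/w4.png

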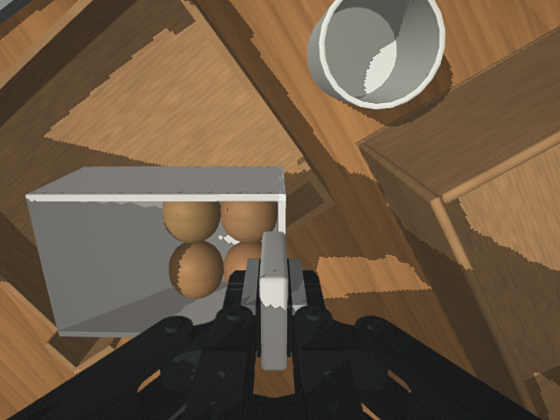

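View pics/t4.png

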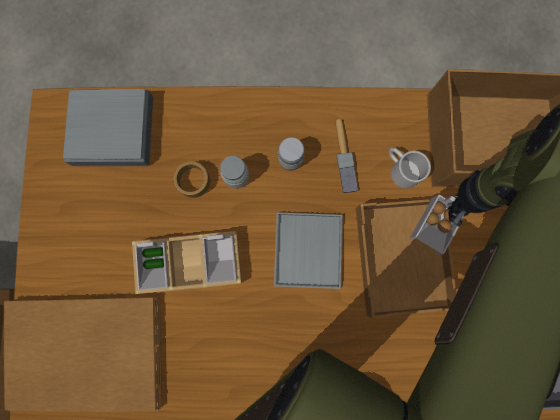

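Call:
{"fn": "drive_tool", "kwargs": {
  "travel": [
    [0, 0, 0.01],
    [0, 0, 0.02],
    [0, 0, 0.02],
    [0, 0, 0.02]
  ],
  "rotation": [
    [-3, -5, 0],
    [-6, -10, 0],
    [-6, -10, 0],
    [-6, -10, 0]
  ]
}}

```text
time_s: 11.6
position: [0.5922, -0.3554, 0.2128]
tcp_rot: [0.027, 0.959, -0.266, 0.097]
ft_force: [0.6, 0.9, -2.6]
opening: 0.0096
```

```bash
python3 - <<'E'
from h import *
from scipy.spatial.transform import Rotation as Ro
np.set_printoptions(precision=4,suppress=True)
s=r.state();q=s["q"];p=s["position"];print(s["time_s"],q,p,s["tcp_rot"])
b=q[1]-q[2];wr=.5231*np.sin(q[1])+.0771*np.sin(b)+.4401*np.cos(b);wz=.5231*np.cos(q[1])+.0771*np.cos(b)-.4401*np.sin(b)
t=s["tcp_rot"];d=Ro.from_quat([t[1],t[2],t[3],t[0]]).apply([0,0,1]);print("dir",d,np.degrees(b+q[3]), "q-pitch")
dr=d[0]*np.cos(q[0])+d[1]*np.sin(q[0])
rr=np.hypot(*p[:2]);print("Lt from r",(rr-wr)/dr)
Lt=(rr-wr)/dr; print("h",p[2]-wz-Lt*d[2], "h from down",-.1833+Lt)
E
```

```text
11.6 [-0.5406  0.3202 -0.1021  0.9459  0.0001  1.5723] [ 0.5922 -0.3554  0.2128] [ 0.0269  0.9585 -0.2664  0.0975]
dir [ 0.1726 -0.1034 -0.9795] 78.39141518266511 q-pitch
Lt from r 0.46177608022840005
h 0.2786495359927015 h from down 0.2784760802284001
```

Call:
{"fn": "drive_tool", "kwargs": {
  "travel": [
    [0, 0, 0],
    [0, 0, 0],
    [0, 0, 0],
    [0, 0, 0],
    [0, 0, 0]
  ],
  "rotation": [
    [0, 0, -8],
    [0, 0, -16],
    [0, 0, -24],
    [0, 0, -30],
    [0, 0, -30]
  ]
}}

```text
time_s: 12.22
position: [0.5931, -0.3556, 0.2116]
tcp_rot: [0.051, 0.857, -0.505, 0.087]
ft_force: [0.7, -0.3, -2.1]
opening: 0.0093
```

```bash
cat > kin.py <<'E'
import numpy as np
from scipy.spatial.transform import Rotation as Ro
LO=np.array([-2.67,-.69,-1.03,-2.08,-1.42,-3.14]);HI=np.array([2.67,1.73,1.25,2.16,1.45,3.14])
D45=0.0;SG5=1;SG6=1;LT=.4618;H=.2785
def fk(q,D45=None,sg5=None,sg6=None):
    D45=globals()["D45"] if D45 is None else D45; sg5=SG5 if sg5 is None else sg5; sg6=SG6 if sg6 is None else sg6
    b=q[1]-q[2]
    wr=.5231*np.sin(q[1])+.0771*np.sin(b)+.4401*np.cos(b);wz=H+.5231*np.cos(q[1])+.0771*np.cos(b)-.4401*np.sin(b)
    R=Ro.from_euler("z",q[0])*Ro.from_euler("y",b+q[3])   # x axis -> tool direction
    p=R.apply([D45,0,0])+Ro.from_euler("z",q[0]).apply([wr,0,wz])
    R=R*Ro.from_euler("z",sg5*q[4])
    p=p+R.apply([LT-D45,0,0])
    # tool frame: z=R x ; at q6=pi/2, tool x = radial when down = R(z) ; y = z cross x
    Z=R.apply([1,0,0]);X0=R.apply([0,0,1]);Y0=np.cross(Z,X0)
    a=sg6*(q[5]-np.pi/2);X=np.cos(a)*X0+np.sin(a)*Y0;Y=np.cross(Z,X)
    return p,np.array([X,Y,Z]).T
E
python3 - <<'E'
from h import *
import kin
from kin import *
np.set_printoptions(precision=4,suppress=True)
s=r.state();q=s["q"];p=s["position"];t=s["tcp_rot"];R=Ro.from_quat([t[1],t[2],t[3],t[0]]).as_matrix()
print(s["time_s"],q,p);print(R)
for s5 in(1,-1):
  for s6 in (1,-1):
    for D in(0,.1,.2):
      P,RR=fk(q,D,s5,s6);print(s5,s6,D,P-p,np.abs(RR-R).max())
E
```

```text
12.225 [-0.4875  0.3486 -0.0632  0.989  -0.11    2.1381] [ 0.5931 -0.3556  0.2116]
[[ 0.4754 -0.8744  0.0971]
 [-0.8566 -0.4852 -0.1757]
 [ 0.2008  0.0003 -0.9796]]
1 1 0 [-0.0068 -0.0127  0.0006] 2.220446049250313e-16
1 1 0.1 [-0.0015 -0.003   0.    ] 2.220446049250313e-16
1 1 0.2 [ 0.0037  0.0066 -0.0006] 2.220446049250313e-16
1 -1 0 [-0.0068 -0.0127  0.0006] 0.9357610067358092
1 -1 0.1 [-0.0015 -0.003   0.    ] 0.9357610067358092
1 -1 0.2 [ 0.0037  0.0066 -0.0006] 0.9357610067358092
-1 1 0 [0.0407 0.0769 0.0006] 0.19390354337685903
-1 1 0.1 [0.0357 0.0671 0.    ] 0.19390354337685903
-1 1 0.2 [ 0.0306  0.0574 -0.0006] 0.19390354337685903
-1 -1 0 [0.0407 0.0769 0.0006] 0.9634216022364261
-1 -1 0.1 [0.0357 0.0671 0.    ] 0.9634216022364261
-1 -1 0.2 [ 0.0306  0.0574 -0.0006] 0.9634216022364261
```

```bash
sed -i 's/^D45=0.0/D45=0.131/' kin.py; cat >> kin.py <<'E'
from scipy.optimize import least_squares
OFF=np.array([.107,0,.0045])   # lip -> TCP in bin frame
def binR(psi,th):
    return (Ro.from_euler("z",psi)*Ro.from_euler("y",-th))
def pose(lip,psi,th):
    B=binR(psi,th);p=lip+B.apply(OFF)
    # tool x = bin x, tool z=-bin z
    M=B.as_matrix();X=M[:,0];Z=-M[:,2];return p,np.array([X,np.cross(Z,X),Z]).T
def ik(p,R,q0):
    def f(q):
        P,RR=fk(q);return np.concatenate([(P-p)*10,(RR-R).ravel()])
    q0=np.clip(q0,LO+.02,HI-.02)
    s=least_squares(f,q0,bounds=(LO+.01,HI-.01));return s.x,np.abs(s.fun).max()
def pts(q):
    b=q[1]-q[2];rz=Ro.from_euler("z",q[0])
    el=rz.apply([.5231*np.sin(q[1]),0,H+.5231*np.cos(q[1])])
    w=rz.apply([.5231*np.sin(q[1])+.0771*np.sin(b)+.4401*np.cos(b),0,H+.5231*np.cos(q[1])+.0771*np.cos(b)-.4401*np.sin(b)])
    w5=w+(rz*Ro.from_euler("y",b+q[3])).apply([D45,0,0])
    return el,w,w5
E
python3 - <<'E'
from kin import *
np.set_printoptions(precision=3,suppress=True)
q0=np.array([-.4875,.3486,-.0632,.989,-.11,2.138])
C=np.array([.478,-.289])
for psi in range(-150,61,15):
  for dl in (.04,):
    ps=np.radians(psi);lip=np.r_[C+dl*np.array([np.cos(ps),np.sin(ps)]),.10]
    # continuation in tilt
    q=q0.copy();best=None
    for qq in (q0,q0*[1,1,1,1,1,.2],q0*[1,-.3,3,.2,5,.5],q0*[1,0,8,0,-5,.5]):
        q=qq
        for th in (20,40,60,75):
            q,e=ik(*pose(lip,ps,np.radians(th)),q)
        if best is None or e<best[1]: best=(q,e)
    q,e=best;print(psi,"err%.4f"%e,q,"w",pts(q)[1],"w5",pts(q)[2])
E
```

```text
-150 err0.0000 [-0.226  1.029  0.359  2.121 -0.718 -1.807] w [ 0.82  -0.188  0.335] w5 [ 0.7   -0.161  0.29 ]
-135 err0.5661 [-0.147  0.298 -0.57   0.769 -1.075  3.13 ] w [ 0.491 -0.073  0.492] w5 [ 0.483 -0.072  0.362]
-120 err0.3933 [-0.111  0.334 -0.635  0.613 -1.206  3.13 ] w [ 0.481 -0.054  0.454] w5 [ 0.48  -0.054  0.323]
-105 err0.1762 [-0.086  0.374 -0.643  0.546 -1.275  3.13 ] w [ 0.486 -0.042  0.432] w5 [ 0.487 -0.042  0.301]
-90 err0.0000 [-0.069  0.341 -0.749  0.231 -1.3    2.882] w [ 0.446 -0.031  0.417] w5 [ 0.478 -0.033  0.29 ]
-75 err0.0402 [-0.093  0.249 -1.02  -0.51  -1.15   2.274] w [ 0.332 -0.031  0.388] w5 [ 0.426 -0.04   0.298]
-60 err0.1707 [-0.132  0.145 -1.02  -0.431 -0.963  2.15 ] w [ 0.317 -0.042  0.422] w5 [ 0.414 -0.055  0.334]
-45 err0.2617 [-0.246 -0.006 -1.02  -0.316 -0.627  1.941] w [ 0.286 -0.072  0.469] w5 [ 0.383 -0.096  0.384]
-30 err0.3570 [-0.576 -0.116 -1.02  -0.239  0.063  1.534] w [ 0.228 -0.148  0.5  ] w5 [ 0.315 -0.204  0.419]
-15 err0.2417 [-0.869  0.021 -1.02  -0.335  0.697  1.158] w [ 0.194 -0.229  0.461] w5 [ 0.258 -0.305  0.376]
0 err0.1494 [-0.964  0.164 -1.02  -0.446  0.997  0.969] w [ 0.184 -0.265  0.416] w5 [ 0.239 -0.345  0.328]
15 err0.0149 [-0.998  0.262 -1.02  -0.519  1.173  0.852] w [ 0.181 -0.281  0.384] w5 [ 0.233 -0.361  0.293]
30 err0.0000 [-1.02   0.376 -0.679  0.415  1.308  0.104] w [ 0.249 -0.406  0.42 ] w5 [ 0.256 -0.417  0.29 ]
45 err0.0000 [-1.008  0.643 -0.285  1.332  1.229 -0.718] w [ 0.341 -0.541  0.391] w5 [ 0.297 -0.47   0.29 ]
60 err0.0000 [-0.97   0.815 -0.03   1.741  1.058 -1.075] w [ 0.413 -0.603  0.359] w5 [ 0.35  -0.511  0.29 ]
```

```bash
cat > planA.py <<'E'
from h import *
from kin import *
np.set_printoptions(precision=3,suppress=True,linewidth=150)
s=r.state();q=s["q"];p0=s["position"];t=s["tcp_rot"];R0=Ro.from_quat([t[1],t[2],t[3],t[0]])
M=R0.as_matrix();B=np.array([M[:,0],-M[:,1],-M[:,2]]).T
lip0=p0-B@OFF;print("lip0",lip0)
psi0=np.degrees(np.arctan2(M[1,0],M[0,0]));th0=np.degrees(np.arcsin(M[2,0]));print(psi0,th0)
lipA=np.array([.481,-.322,.14]);n=11
L=[]
for i in range(1,n+1):
    u=i/n;u=u*u*(3-2*u)
    L.append((lip0+(lipA-lip0)*u,psi0+(-85-psi0)*u,th0+(30-th0)*u))
for i in range(1,17):
    u=i/16;L.append((lipA+np.array([0,0,-.05])*u,-85,30+48*u))
Rs,ps=R0,p0
for k,(l,a,b) in enumerate(L):
    if k==n: print("-- B");Rs,ps=Rl,pl
    p,R=pose(l,np.radians(a),np.radians(b));R=Ro.from_matrix(R)
    qn,e=ik(p,R.as_matrix(),q)
    print(np.round(p-ps,3).tolist(),np.round((R*Rs.inv()).as_rotvec(degrees=True),1).tolist(),"dq %.2f"%np.abs(qn-q).max(),qn,"%.4f"%e)
    q=qn;pl,Rl=p,R
print(pts(q),p)
E
python3 planA.py
```

```text
lip0 [ 0.543 -0.265  0.186]
-60.97143881782115 11.581804788375461
[-0.002, -0.002, -0.0] [-0.4, -0.2, -0.6] dq 0.01 [-0.489  0.342 -0.075  0.979 -0.115  2.146] 0.0000
[-0.009, -0.006, -0.001] [-1.4, -0.8, -2.1] dq 0.03 [-0.492  0.324 -0.105  0.952 -0.131  2.167] 0.0000
[-0.019, -0.013, -0.002] [-3.0, -1.5, -4.4] dq 0.04 [-0.495  0.3   -0.148  0.913 -0.156  2.2  ] 0.0000
[-0.031, -0.02, -0.004] [-5.0, -2.4, -7.2] dq 0.05 [-0.497  0.272 -0.199  0.867 -0.189  2.241] 0.0000
[-0.045, -0.028, -0.006] [-7.3, -3.2, -10.4] dq 0.05 [-0.498  0.244 -0.252  0.82  -0.229  2.288] 0.0000
[-0.06, -0.036, -0.008] [-9.7, -4.0, -13.6] dq 0.05 [-0.497  0.22  -0.301  0.776 -0.274  2.338] 0.0000
[-0.073, -0.043, -0.009] [-12.1, -4.6, -16.7] dq 0.05 [-0.494  0.2   -0.345  0.738 -0.32   2.388] 0.0000
[-0.086, -0.048, -0.011] [-14.3, -5.0, -19.5] dq 0.05 [-0.49   0.186 -0.381  0.708 -0.364  2.433] 0.0000
[-0.095, -0.053, -0.013] [-16.1, -5.3, -21.8] dq 0.04 [-0.485  0.178 -0.407  0.687 -0.401  2.471] 0.0000
[-0.102, -0.056, -0.014] [-17.3, -5.4, -23.3] dq 0.03 [-0.482  0.173 -0.423  0.674 -0.426  2.497] 0.000
[... 1145 characters left out ...]
.9, -2.9, 0.0] dq 0.06 [-0.157  0.188 -0.786  0.153 -1.044  2.639] 0.0000
[-0.004, 0.051, 0.005] [-35.9, -3.1, 0.0] dq 0.06 [-0.131  0.211 -0.812  0.096 -1.102  2.643] 0.0000
[-0.005, 0.056, 0.003] [-38.9, -3.4, 0.0] dq 0.06 [-0.105  0.239 -0.835  0.034 -1.159  2.643] 0.0000
[-0.005, 0.061, 0.002] [-41.8, -3.7, 0.0] dq 0.07 [-0.082  0.27  -0.859 -0.035 -1.215  2.638] 0.0000
[-0.006, 0.067, 0.0] [-44.8, -3.9, 0.0] dq 0.08 [-0.059  0.305 -0.882 -0.115 -1.272  2.624] 0.0000
[-0.006, 0.072, -0.002] [-47.8, -4.2, 0.0] dq 0.10 [-0.038  0.345 -0.907 -0.213 -1.327  2.596] 0.0000
(array([ 0.177, -0.007,  0.771]), array([ 0.388, -0.015,  0.377]), array([ 0.454, -0.017,  0.264])) [ 0.483 -0.34   0.196]
```

Call:
{"fn": "drive_tool", "kwargs": {
  "travel": [
    [-0.002, -0.002, 0],
    [-0.009, -0.006, -0.001],
    [-0.019, -0.013, -0.002],
    [-0.031, -0.02, -0.004],
    [-0.045, -0.028, -0.006],
    [-0.06, -0.036, -0.008],
    [-0.073, -0.043, -0.009],
    [-0.086, -0.048, -0.011],
    [-0.095, -0.053, -0.013],
    [-0.102, -0.056, -0.014],
    [-0.104, -0.057, -0.014],
    [-0.104, -0.057, -0.014]
  ],
  "rotation": [
    [-0.4, -0.2, -0.6],
    [-1.4, -0.8, -2.1],
    [-3, -1.5, -4.4],
    [-5, -2.4, -7.2],
    [-7.3, -3.2, -10.4],
    [-9.7, -4, -13.6],
    [-12.1, -4.6, -16.7],
    [-14.3, -5, -19.5],
    [-16.1, -5.3, -21.8],
    [-17.3, -5.4, -23.3],
    [-17.7, -5.4, -23.8],
    [-17.7, -5.4, -23.8]
  ]
}}

```text
time_s: 13.72
position: [0.488, -0.4126, 0.1985]
tcp_rot: [0.175, 0.712, -0.653, 0.191]
ft_force: [0.4, -0.2, -3.0]
opening: 0.0093
```

```bash
python3 - <<'E'
from h import *
from kin import *
np.set_printoptions(precision=3,suppress=True)
T=cam("top");S=cam("side")
cv2.imwrite("pics/t5.png",T["img"][:,:,::-1]);cv2.imwrite("pics/s5.png",S["img"][:,:,::-1])
s=r.state();t=s["tcp_rot"];M=Ro.from_quat([t[1],t[2],t[3],t[0]]).as_matrix()
B=np.array([M[:,0],-M[:,1],-M[:,2]]).T
print(s["time_s"],s["position"],"lip",s["position"]-B@OFF,np.degrees(np.arctan2(M[1,0],M[0,0])),np.degrees(np.arcsin(M[2,0])),s["q"])
E
```

```text
13.825 [ 0.488 -0.413  0.199] lip [ 0.481 -0.323  0.141] -85.11155454913988 30.03626752289719 [-0.482  0.17  -0.429  0.67  -0.435  2.507]
```

View pics/t5.png

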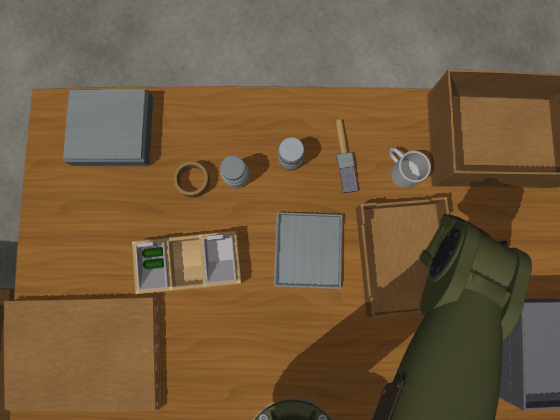

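View pics/s5.png

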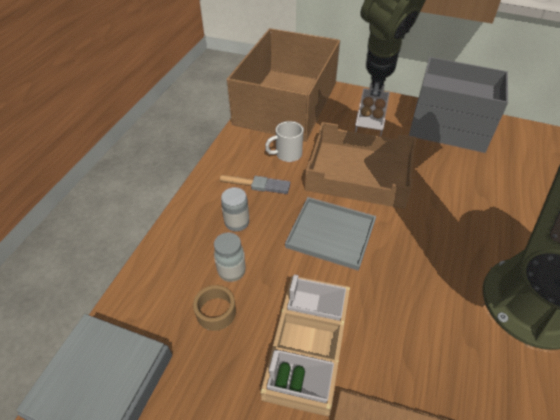

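Call:
{"fn": "drive_tool", "kwargs": {
  "travel": [
    [0, 0.003, 0.002],
    [-0.001, 0.006, 0.003],
    [-0.001, 0.01, 0.004],
    [-0.001, 0.014, 0.005],
    [-0.002, 0.018, 0.006],
    [-0.002, 0.022, 0.006],
    [-0.002, 0.026, 0.007],
    [-0.003, 0.031, 0.007],
    [-0.003, 0.036, 0.007],
    [-0.004, 0.041, 0.006],
    [-0.004, 0.046, 0.006],
    [-0.004, 0.051, 0.005],
    [-0.005, 0.056, 0.003],
    [-0.005, 0.061, 0.002],
    [-0.006, 0.067, 0],
    [-0.006, 0.072, -0.002],
    [-0.006, 0.072, -0.002],
    [-0.006, 0.072, -0.002],
    [-0.006, 0.072, -0.002],
    [-0.006, 0.072, -0.002]
  ],
  "rotation": [
    [-3, -0.3, 0],
    [-6, -0.5, 0],
    [-9, -0.8, 0],
    [-12, -1, 0],
    [-15, -1.3, 0],
    [-18, -1.6, 0],
    [-21, -1.8, 0],
    [-24, -2.1, 0],
    [-27, -2.4, 0],
    [-30, -2.6, 0],
    [-33, -2.9, 0],
    [-36, -3.1, 0],
    [-39, -3.4, 0],
    [-42, -3.7, 0],
    [-45, -3.9, 0],
    [-48, -4.2, 0],
    [-48, -4.2, 0],
    [-48, -4.2, 0],
    [-48, -4.2, 0],
    [-48, -4.2, 0]
  ]
}}

```text
time_s: 16.32
position: [0.4821, -0.3408, 0.197]
tcp_rot: [0.426, 0.571, -0.525, 0.466]
ft_force: [0.2, -0.5, -2.1]
opening: 0.0092
```

```bash
python3 - <<'E'
from h import *
from kin import *
np.set_printoptions(precision=3,suppress=True)
T=cam("top");S=cam("side");W=cam("wrist")
cv2.imwrite("pics/t6.png",T["img"][:,:,::-1]);cv2.imwrite("pics/s6.png",S["img"][:,:,::-1]);cv2.imwrite("pics/w6.png",W["img"][:,:,::-1])
a=cv2.resize(S["img"][40:220,280:470,::-1],None,fx=3,fy=3,interpolation=cv2.INTER_CUBIC);cv2.imwrite("pics/s6c.png",a)
s=r.state();t=s["tcp_rot"];M=Ro.from_quat([t[1],t[2],t[3],t[0]]).as_matrix()
B=np.array([M[:,0],-M[:,1],-M[:,2]]).T
print(s["time_s"],s["position"],"lip",s["position"]-B@OFF,np.degrees(np.arctan2(M[1,0],M[0,0])),np.degrees(np.arcsin(M[2,0])),s["q"],s["ft_force"])
E
```

```text
16.475 [ 0.482 -0.341  0.197] lip [ 0.481 -0.323  0.091] -85.61615979737091 78.2127280401563 [-0.04   0.347 -0.911 -0.232 -1.33   2.586] [-0.029  0.711 -1.895]
```

View pics/s6c.png

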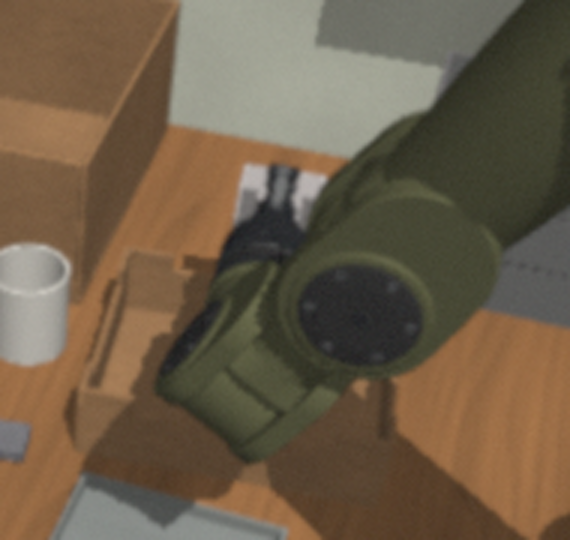

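View pics/w6.png

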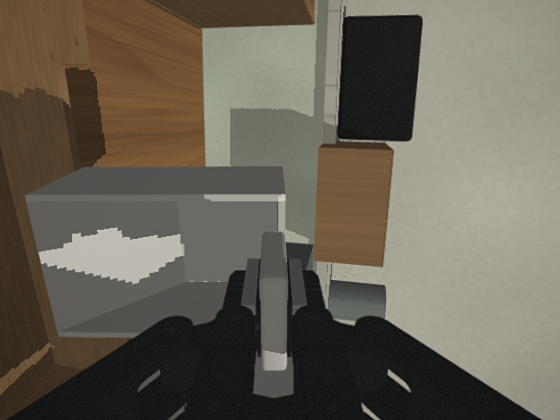

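The wrist view shows the bin empty. I'll check the tray in the top view.

View pics/t6.png

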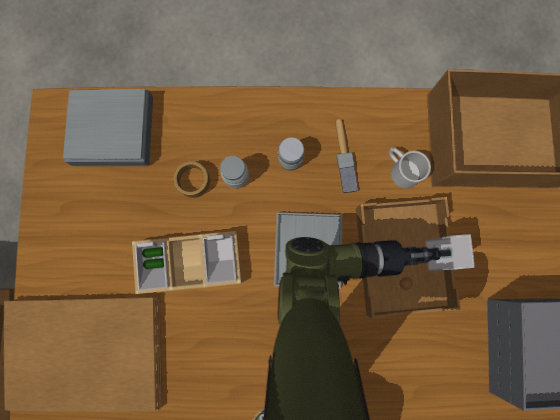

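```bash
cat > planC.py <<'E'
from h import *
from kin import *
np.set_printoptions(precision=3,suppress=True,linewidth=150)
s=r.state();q=s["q"];p0=s["position"];t=s["tcp_rot"];R0=Ro.from_quat([t[1],t[2],t[3],t[0]])
M=R0.as_matrix();B=np.array([M[:,0],-M[:,1],-M[:,2]]).T
lip0=p0-B@OFF
Rs,ps=R0,p0
n=14
for i in range(1,n+1):
    u=i/n;v=u*u*(3-2*u);v=(u+v)/2
    p,R=pose(lip0+np.array([0,0,.075])*u,np.radians(-85),np.radians(78.2*(1-v)));R=Ro.from_matrix(R)
    qn,e=ik(p,R.as_matrix(),q)
    print(np.round(p-ps,3).tolist(),np.round((R*Rs.inv()).as_rotvec(degrees=True),1).tolist(),"dq %.2f"%np.abs(qn-q).max(),qn,"%.4f"%e);q=qn
print("--D",p);Rs,ps=R,p
yaw=np.radians(-2);c=np.array([.4965,-.0385]);tgt=np.r_[c+.051*np.array([np.cos(yaw),np.sin(yaw)]),.2]
m=16
for i in range(1,m+1):
    u=i/m;u=u*u*(3-2*u)
    _,R=pose(np.zeros(3),np.radians(-85+83*u),0);R=Ro.from_matrix(R);p=ps+(tgt-ps)*u
    qn,e=ik(p,R.as_matrix(),q)
    print(np.round(p-ps,3).tolist(),np.round((R*Rs.inv()).as_rotvec(degrees=True),1).tolist(),"dq %.2f"%np.abs(qn-q).max(),qn,"%.4f"%e);q=qn
print(tgt)
E
python3 planC.py
```

```text
[0.001, -0.006, 0.004] [3.4, 0.4, 0.0] dq 0.12 [-0.063  0.296 -0.882 -0.112 -1.267  2.616] 0.0000
[0.001, -0.014, 0.007] [7.7, 0.8, 0.0] dq 0.12 [-0.097  0.245 -0.846  0.004 -1.185  2.634] 0.0000
[0.002, -0.023, 0.009] [12.9, 1.2, 0.1] dq 0.11 [-0.14   0.198 -0.803  0.115 -1.085  2.637] 0.0000
[0.003, -0.033, 0.01] [18.9, 1.8, 0.1] dq 0.11 [-0.194  0.159 -0.752  0.222 -0.972  2.626] 0.0000
[0.004, -0.043, 0.009] [25.3, 2.3, 0.1] dq 0.12 [-0.257  0.135 -0.691  0.325 -0.848  2.606] 0.0000
[0.005, -0.053, 0.007] [32.0, 2.9, 0.1] dq 0.13 [-0.325  0.128 -0.622  0.427 -0.721  2.58 ] 0.0000
[0.006, -0.062, 0.003] [39.0, 3.5, 0.1] dq 0.13 [-0.394  0.138 -0.544  0.528 -0.593  2.549] 0.0000
[0.006, -0.07, -0.002] [45.9, 4.1, 0.1] dq 0.12 [-0.463  0.165 -0.461  0.627 -0.471  2.515] 0.0000
[0.007, -0.077, -0.008] [52.6, 4.7, 0.1] dq 0.11 [-0.526  0.204 -0.375  0.725 -0.358  2.48 ] 0.0000
[0.007, -0.082, -0.013] [59.1, 5.3, 0.1] dq 0.10 [-0.582  0.252 -0.289  0.82  -0.257  2.445] 0.0000
[0.008, -0.085, -0.018] [65.0, 5.8, 0.1] dq 0.09 [-0.63   0.304 -0.206  0.91  -0.17   2.412] 0.0000
[0.008, -0.
[... 1194 characters left out ...]
9, 0.266, 0.02] [0.0, 0.0, 56.7] dq 0.07 [-0.3    0.246 -0.23   1.094  0.     1.764] 0.0000
[0.044, 0.299, 0.023] [0.0, 0.0, 63.7] dq 0.06 [-0.24   0.237 -0.236  1.097 -0.     1.702] 0.0000
[0.049, 0.329, 0.025] [0.0, 0.0, 70.0] dq 0.06 [-0.186  0.233 -0.237  1.101 -0.     1.646] 0.0000
[0.052, 0.354, 0.027] [0.0, 0.0, 75.3] dq 0.05 [-0.14   0.231 -0.235  1.105 -0.     1.6  ] 0.0000
[0.055, 0.373, 0.028] [0.0, 0.0, 79.4] dq 0.04 [-0.104  0.231 -0.231  1.109  0.     1.564] 0.0000
[0.057, 0.385, 0.029] [0.0, 0.0, 82.1] dq 0.02 [-0.081  0.232 -0.228  1.111  0.     1.54 ] 0.0000
[0.058, 0.39, 0.03] [0.0, 0.0, 83.0] dq 0.01 [-0.073  0.232 -0.227  1.112  0.     1.532] 0.0000
[ 0.547 -0.04   0.2  ]
```

Call:
{"fn": "drive_tool", "kwargs": {
  "travel": [
    [0.001, -0.006, 0.004],
    [0.001, -0.014, 0.007],
    [0.002, -0.023, 0.009],
    [0.003, -0.033, 0.01],
    [0.004, -0.043, 0.009],
    [0.005, -0.053, 0.007],
    [0.006, -0.062, 0.003],
    [0.006, -0.07, -0.002],
    [0.007, -0.077, -0.008],
    [0.007, -0.082, -0.013],
    [0.008, -0.085, -0.018],
    [0.008, -0.088, -0.022],
    [0.008, -0.089, -0.025],
    [0.008, -0.089, -0.026],
    [0.008, -0.089, -0.026]
  ],
  "rotation": [
    [3.4, 0.4, 0],
    [7.7, 0.8, 0],
    [12.9, 1.2, 0.1],
    [18.9, 1.8, 0.1],
    [25.3, 2.3, 0.1],
    [32, 2.9, 0.1],
    [39, 3.5, 0.1],
    [45.9, 4.1, 0.1],
    [52.6, 4.7, 0.1],
    [59.1, 5.3, 0.1],
    [65, 5.8, 0.1],
    [70.2, 6.2, 0.1],
    [74.6, 6.6, 0.1],
    [77.9, 6.9, 0.1],
    [77.9, 6.9, 0.1]
  ]
}}

```text
time_s: 18.35
position: [0.4893, -0.4307, 0.1695]
tcp_rot: [0.001, 0.737, -0.676, -0.0]
ft_force: [-0.1, -0.0, -3.3]
opening: 0.0092
```

```bash
cat > st.py <<'E'
from h import *
from kin import *
np.set_printoptions(precision=4,suppress=True)
s=r.state();t=s["tcp_rot"];M=Ro.from_quat([t[1],t[2],t[3],t[0]]).as_matrix()
B=np.array([M[:,0],-M[:,1],-M[:,2]]).T
print(s["time_s"],s["position"],"lip",s["position"]-B@OFF,"psi",np.degrees(np.arctan2(M[1,0],M[0,0])),"th",np.degrees(np.arcsin(M[2,0])),"zdir",M[:,2],s["ft_force"],s["opening"])
# levelling rotvec
z=M[:,2];print("level rotvec deg",np.degrees(np.cross(z,[0,0,-1])))
E
python3 st.py; python3 - <<'E'
from h import *
W=cam("wrist");S=cam("side");cv2.imwrite("pics/w7.png",W["img"][:,:,::-1])
a=cv2.resize(S["img"][40:220,280:470,::-1],None,fx=3,fy=3,interpolation=cv2.INTER_CUBIC);cv2.imwrite("pics/s7c.png",a)
E
```

```text
18.35 [ 0.4893 -0.4307  0.1695] lip [ 0.4801 -0.3241  0.1649] psi -85.05479002755355 th 0.03274519606860983 zdir [-0.0015 -0.0007 -1.    ] [-0.1053 -0.0451 -3.268 ] 0.009244852600557591
level rotvec deg [ 0.0402 -0.0844  0.    ]
```

View pics/w7.png

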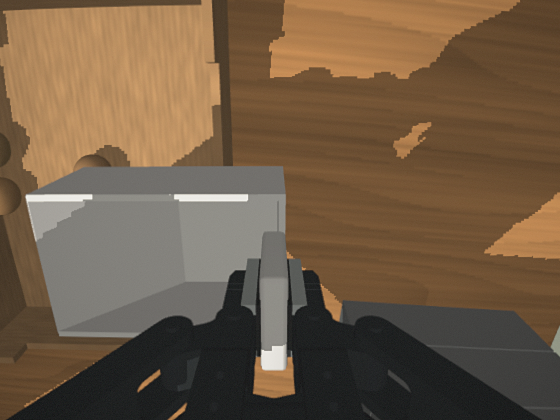

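View pics/s7c.png

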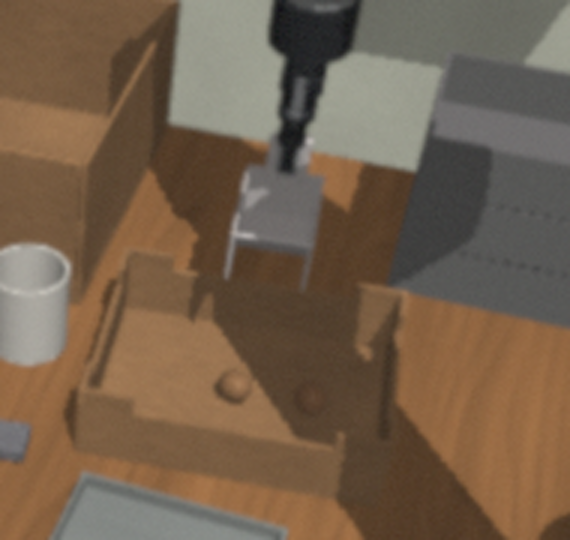

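Bin empty and level. Potatoes show in the tray: three at the left edge of the wrist view and two in the side view. I'll count them once the arm has moved to the pan.

Call:
{"fn": "drive_tool", "kwargs": {
  "travel": [
    [0.001, 0.004, 0.002],
    [0.002, 0.017, 0.006],
    [0.005, 0.036, 0.01],
    [0.009, 0.061, 0.015],
    [0.013, 0.09, 0.02],
    [0.018, 0.123, 0.025],
    [0.023, 0.158, 0.03],
    [0.029, 0.195, 0.03],
    [0.034, 0.231, 0.03],
    [0.039, 0.266, 0.03],
    [0.044, 0.299, 0.03],
    [0.049, 0.329, 0.03],
    [0.052, 0.354, 0.03],
    [0.055, 0.373, 0.03],
    [0.057, 0.385, 0.03],
    [0.058, 0.39, 0.03],
    [0.058, 0.39, 0.03]
  ],
  "rotation": [
    [0, 0, 0.9],
    [0, 0, 3.6],
    [0, 0, 7.7],
    [0, 0, 13],
    [0, 0, 19.3],
    [0, 0, 26.3],
    [0, 0, 33.8],
    [0, 0, 41.5],
    [0, 0, 49.2],
    [0, 0, 56.7],
    [0, 0, 63.7],
    [0, 0, 70],
    [0, 0, 75.3],
    [0, 0, 79.4],
    [0, 0, 82],
    [0, 0, 83],
    [0, 0, 83]
  ]
}}

```text
time_s: 20.58
position: [0.5479, -0.0397, 0.2003]
tcp_rot: [0.0, 1.0, -0.017, 0.0]
ft_force: [0.4, 0.3, -1.2]
opening: 0.0094
```

```bash
python3 st.py; python3 - <<'E'
from h import *
W=cam("wrist");S=cam("side");T=cam("top");cv2.imwrite("pics/w8.png",W["img"][:,:,::-1])
cv2.imwrite("pics/s8.png",S["img"][:,:,::-1]);cv2.imwrite("pics/t8.png",T["img"][:,:,::-1])
print(proj(T,[[.4965,-.0385,.004],[.4965,-.0385,.145]]))
E
```

```text
20.575 [ 0.5479 -0.0397  0.2003] lip [ 0.441  -0.036   0.1958] psi -1.9788916550298645 th 0.011538385266340788 zdir [ 0.0002 -0.0004 -1.    ] [ 0.3696  0.3387 -1.1703] 0.009356765734645667
level rotvec deg [0.0235 0.0107 0.    ]
[[307.7539179  250.65371305]
 [311.30963893 247.41478524]]
```

View pics/t8.png

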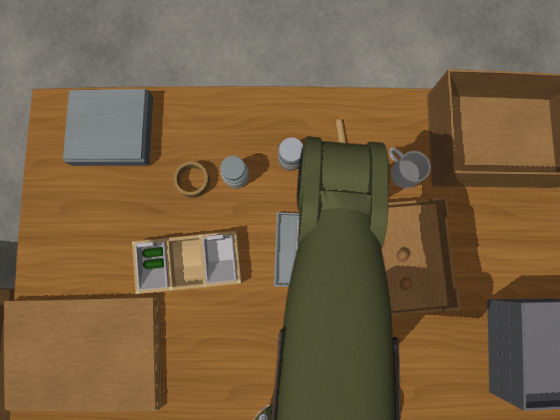

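View pics/s8.png

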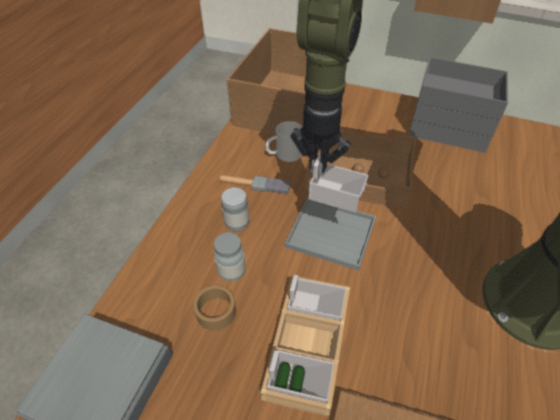

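View pics/w8.png

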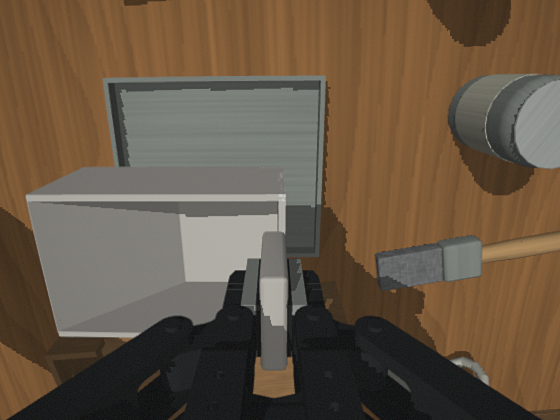

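```bash
python3 - <<'E'
from h import *
np.set_printoptions(precision=4,suppress=True)
W=cam("wrist")
for p in ((105,80),(326,77),(319,255)): print(atz(W,p,.018))
y=np.radians(-2);c,s=np.cos(y),np.sin(y)
for x,v in((-.095,.085),(.095,.085),(.095,-.085)): print("model",.4965+c*x-s*v,-.0385+s*x+c*v)
E
```

```text
[0.4065 0.0491 0.018 ]
[0.5952 0.0438 0.018 ]
[ 0.5898 -0.1235  0.018 ]
model 0.40452432865289845 0.04976367248336074
model 0.5944085857865267 0.043132768109885554
model 0.5884756713471015 -0.12676367248336073
```

Call:
{"fn": "drive_tool", "kwargs": {
  "travel": [
    [0, 0, -0.015],
    [0, 0, -0.035],
    [0, 0, -0.055],
    [0, 0, -0.075],
    [0, 0, -0.092],
    [0, 0, -0.107],
    [0, 0, -0.118],
    [0, 0, -0.126],
    [0, 0, -0.131],
    [0, 0, -0.135],
    [0, 0, -0.137],
    [0, 0, -0.1385],
    [0, 0, -0.1385]
  ],
  "rotation": [
    [0, 0, 0],
    [0, 0, 0],
    [0, 0, 0],
    [0, 0, 0],
    [0, 0, 0],
    [0, 0, 0],
    [0, 0, 0],
    [0, 0, 0],
    [0, 0, 0],
    [0, 0, 0],
    [0, 0, 0],
    [0, 0, 0],
    [0, 0, 0]
  ]
}}

```text
time_s: 22.4
position: [0.5479, -0.0396, 0.0619]
tcp_rot: [0.0, 1.0, -0.017, 0.0]
ft_force: [-0.4, -0.5, -2.2]
opening: 0.0095
```

```bash
python3 st.py
```

```text
22.4 [ 0.5479 -0.0396  0.0619] lip [ 0.441  -0.0359  0.0574] psi -1.971032667313851 th 0.01883086683279216 zdir [ 0.0003 -0.0002 -1.    ] [-0.3784 -0.497  -2.229 ] 0.009477098016416486
level rotvec deg [0.0086 0.0185 0.    ]
```

Still hanging free, with about 2 N of weight on the wrist. I'll creep down to contact.

Call:
{"fn": "drive_tool", "kwargs": {
  "travel": [
    [0, 0, -0.0005],
    [0, 0, -0.001],
    [0, 0, -0.001]
  ],
  "rotation": [
    [0, 0, 0],
    [0, 0, 0],
    [0, 0, 0]
  ]
}}

```text
time_s: 22.78
position: [0.5479, -0.0396, 0.0608]
tcp_rot: [0.0, 1.0, -0.017, 0.0]
ft_force: [0.1, -0.1, -2.1]
opening: 0.009
```

Call:
{"fn": "drive_tool", "kwargs": {
  "travel": [
    [0, 0, -0.0003],
    [0, 0, -0.0006],
    [0, 0, -0.0006]
  ],
  "rotation": [
    [0, 0, 0],
    [0, 0, 0],
    [0, 0, 0]
  ]
}}

```text
time_s: 23.15
position: [0.5479, -0.0396, 0.0604]
tcp_rot: [0.0, 1.0, -0.017, 0.0]
ft_force: [-1.1, -0.1, 2.5]
opening: 0.0093
```

Call:
{"fn": "drive_tool", "kwargs": {
  "travel": [
    [0, 0, 0],
    [0, 0, 0],
    [0, 0, 0],
    [0, 0, 0],
    [0, 0, 0],
    [0, 0, 0]
  ],
  "rotation": [
    [0, 0, 0],
    [0, 0, 0],
    [0, 0, 0],
    [0, 0, 0],
    [0, 0, 0],
    [0, 0, 0]
  ],
  "grip": 120
}}

```text
time_s: 23.9
position: [0.5479, -0.0396, 0.0602]
tcp_rot: [0.0, 1.0, -0.017, 0.0]
ft_force: [-0.7, -0.6, 0.9]
opening: 0.0452
```

```bash
python3 st.py; python3 - <<'E'
from h import *
W=cam("wrist");S=cam("side");cv2.imwrite("pics/w9.png",W["img"][:,:,::-1])
a=cv2.resize(S["img"][100:290,260:440,::-1],None,fx=3,fy=3,interpolation=cv2.INTER_CUBIC);cv2.imwrite("pics/s9.png",a)
E
```

```text
23.9 [ 0.5479 -0.0396  0.0602] lip [ 0.4409 -0.0359  0.0557] psi -1.9692062979237375 th 0.01207138405562187 zdir [ 0.0002 -0.0002 -1.    ] [-0.6669 -0.5937  0.8689] 0.04515068651286875
level rotvec deg [0.01   0.0117 0.    ]
```

View pics/w9.png

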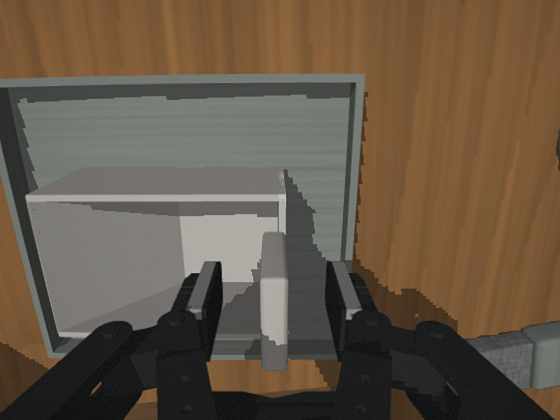

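View pics/s9.png

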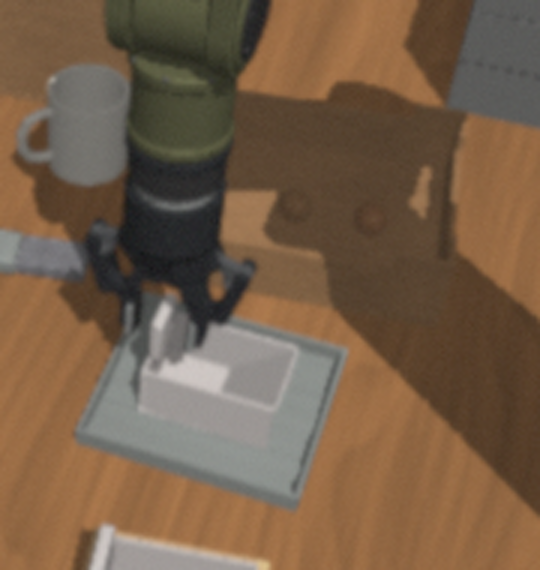

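Call:
{"fn": "drive_tool", "kwargs": {
  "travel": [
    [0, 0, 0.01],
    [0, 0, 0.025],
    [0, 0, 0.045],
    [0, 0, 0.07],
    [0, 0, 0.1],
    [0, 0, 0.135],
    [0, 0, 0.17],
    [0, 0, 0.2],
    [0, 0.03, 0.22],
    [0, 0.07, 0.22],
    [0, 0.11, 0.22],
    [0, 0.15, 0.22],
    [0, 0.19, 0.22],
    [0, 0.23, 0.22],
    [0, 0.27, 0.22],
    [0, 0.31, 0.22],
    [0, 0.35, 0.22],
    [0, 0.37, 0.22],
    [0, 0.38, 0.22],
    [0, 0.38, 0.22]
  ],
  "rotation": [
    [0, 0, 0],
    [0, 0, 0],
    [0, 0, 0],
    [0, 0, 0],
    [0, 0, 0],
    [0, 0, 0],
    [0, 0, 0],
    [0, 0, 0],
    [0, 0, 0],
    [0, 0, 0],
    [0, 0, 0],
    [0, 0, 0],
    [0, 0, 0],
    [0, 0, 0],
    [0, 0, 0],
    [0, 0, 0],
    [0, 0, 0],
    [0, 0, 0],
    [0, 0, 0],
    [0, 0, 0]
  ]
}}

```text
time_s: 26.5
position: [0.5479, 0.3402, 0.2804]
tcp_rot: [0.0, 1.0, -0.017, 0.0]
ft_force: [-0.2, -0.1, 0.5]
opening: 0.0453
```

```bash
python3 st.py; python3 - <<'E'
from h import *
T=cam("top");S=cam("side");cv2.imwrite("pics/t10.png",cv2.resize(T["img"][100:330,120:480,::-1],None,fx=2.2,fy=2.2,interpolation=cv2.INTER_CUBIC))
cv2.imwrite("pics/s10.png",S["img"][:,:,::-1])
for c in("top","side"): print(c,[(np.round(x["xy"]),round(x["confidence"],2)) for x in eyes.mark_of("potato0_mid",c)])
E
```

```text
26.5 [0.5479 0.3402 0.2804] lip [0.4409 0.3438 0.2759] psi -1.9645313903676698 th 0.01843177196858227 zdir [ 0.0003 -0.0005 -1.    ] [-0.2472 -0.1435  0.4842] 0.0453368685523886
level rotvec deg [0.0289 0.0175 0.    ]
top [(array([403., 255.]), 0.63), (array([154., 264.]), 0.55)]
side [(array([361., 168.]), 0.45)]
```

View pics/t10.png

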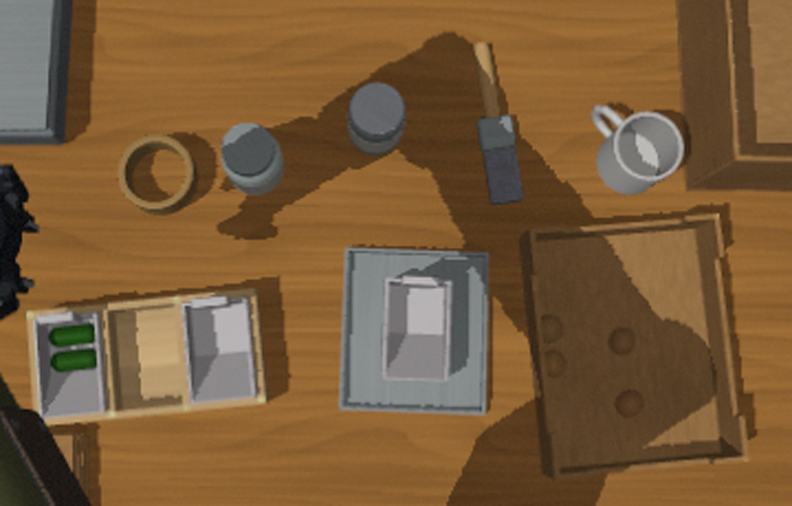

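View pics/s10.png

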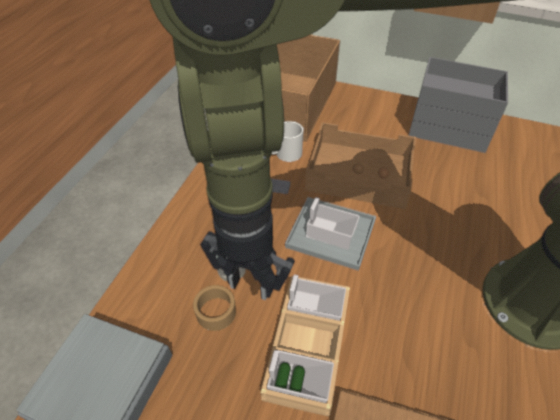

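The top view shows all four potatoes in the tray, at crop positions (550,328), (552,363), (622,340) and (629,403). The bin stands flat in the pan at (418,328). The other bins, the cucumbers and the bystanders have not moved, and the robot touches nothing.

```bash
python3 -c "
from workcell import r
print(r.finish_job())"
```

```text
the job is handed in; nothing more can be done
None
```

The potato bin is empty and standing upright and flat in the wash pan, and all four potatoes are in the cardboard tray. I gripped the bin by its tab, lifted it straight up and level out of the middle bay, and poured at 78° of tilt over the tray. I then lowered it into the pan with about 2.5 N of contact force, let go and moved clear. The job was handed in at about 26.7 s of the 61 s allowed.

**Last checks:**
- **Potatoes:** I counted all four in the tray in the final top picture. The trained network alone was unreliable for this: in the top view it reported one potato in the tray and a false one on the cucumbers, and in the side view only one.
- **Bin:** it looks flat inside the pan in the top and side pictures, clear of the lip.
- **Everything else:** the other two bins, the cucumbers, can, jar, mug, tape and brush look unmoved in the top picture.
- **Robot:** it was touching nothing, with a force reading of about 0.5 N.

**Disagreement:** the top and wrist cameras differed by about 5 mm in y on where the frame stood. I gripped the tab between the two values, and it closed squarely.

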